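Advance the drilling jig by one index

TASK

Bring the strip in the drilling jig on to its next hole. First lift away the wooden caul that lies across the rails in front of the carriage and lay it flat on the bench; then pull the sprung index plunger up to its stop and turn its knob a quarter turn so that it stays parked; wind the crank wheel one full turn clockwise (seen from above), and turn the knob back so that the plunger springs down into the wheel's notch and locks it again. The carriage must not run into the caul, and the bottle, the jar and the sanding block round the jig stay where they stand.

Things in the scene. Friction and masses are not known exactly. Their poses are not given: they have to be found in the camera images.
- jig: the jig, fixed: plywood base x -122..128, y -150..150, top z 18 (mm, jig frame; origin under the base at bench height, z up). Two steel rails along y at x 8 and 92, tops z 26. Drill bush arm at x 66..128, y 23..67, up to z 83. Index wheel: aluminium disc of 184 mm, axis at x -30 y 0, top z 60. Plunger bracket outside its rim, x -125..-65, y -95..-35, up to z 69
- carriage: aluminium slide plate 130 x 192 x 13 mm with the dark strip on it, driven by the wheel through rack and pinion: one full turn moves it 50 mm along the jig's -y. Origin: middle of its leading (-y) edge, underside, 26.5 mm above the bench; axes as the jig's. Strip and clamps reach 41 mm above the origin
- caul: loose plain pine bar, 30 x 140 x 24 mm (own x, y, z), 50 g, origin at the centre of its underside, long axis its y; it lies across both rails just in front of the carriage, underside 26 mm above the bench
- plunger_knob: black wing knob on the vertical plunger. Origin on its axis at the bracket's top (69 mm above the bench when down), rises with it. Bar 44 mm long (own x), 16 wide (own y), 24 high, 18 to 42 mm above the origin. A cross pin along own x sits in a slotted sleeve (top z 84, 22 x 26 mm): lifted over 14 mm the knob turns either way to 1.65 rad
- knob_grip (a point): on the plunger axis in the knob bar, 8 mm below its top (103 mm above the bench when down). At rest the bar points to the wheel axis. Turned more than 0.7 rad while up, the cross pin rests on the sleeve's top and the plunger stays parked; within 0.2 rad of the first heading it drops back into the slot
- plunger (a joint): lift of the plunger in m: 0 down and locked in the notch, 0.011 pin end riding on the disc, 0.014 parked, 0.018 at its upper stop. A spring pulls it down with 6 N (down) to 10 N (stop)
- wheel (a joint): angle of the wheel in rad, 0 at the start, growing clockwise seen from above; 6.283 is one full turn; stops at -0.12 and 6.9. Turns only while the plunger is up. Its single rim notch (10 mm wide, 17 mm at the mouth) is under the plunger at 0 and 6.283; the round-ended 8 mm pin draws the wheel in if it is within about 0.08 rad
- wheel_centre (a point): on the wheel's axis, at its top face (60 mm above the bench)
- crank_mid (a point): in the upright wooden crank grip (21 mm diameter, upper end 119 mm above the bench, 55 mm tall, revolves freely on its pin), 15 mm below its top; 42 mm from the wheel axis, straight across from the notch
- glue_bottle: bystander: upright squeeze bottle, 43 x 60 mm, 170 mm tall, origin at the centre of its underside
- brush_jar: bystander: glass jar, 66 mm diameter, 86 mm tall, origin at the centre of its underside
- sanding_block: bystander: sanding block 60 x 110 x 24 mm, origin at the centre of its underside
There are look-alikes about, which are no part of the job. Several things have the shape of the caul; the one meant has the colours described above.

How it is judged (in metres and radians):
On the way, in this order (a step that is already met when the one before it is completed fails the run):
1. the caul has been lifted off the rails (height (world z) of caul above 0.05 m).
2. the plunger has been pulled up to its stop (value of joint plunger above 0.0165 m), for 0.1 s.
3. the plunger stays up by itself, the knob let go (value of joint plunger above 0.0125 m and contact force between the fingers and plunger_knob below 0.1 N), for 0.3 s.
4. the wheel has been wound one full turn clockwise (value of joint wheel above 6.18 rad).
At the end, for the whole second after the job is handed in: the wheel stands one full turn on (within 0.05 rad), the plunger is down in the notch (lift under 3 mm), and the caul lies flat and still on the bench top (underside within 6 mm of it, tilt under 0.1 rad) (value of joint wheel between 6.23 and 6.335 rad and value of joint plunger below 0.003 m and height (world z) of caul below 0.006 m and angle between caul's own z axis and vertical below 0.1 rad and linear speed of caul below 0.02 m/s); the robot touches nothing.
It fails at once if the carriage runs into the caul (contact force between carriage and caul above 0.5 N).
It fails at once if a bystander is moved by more than 25 mm (distance of any of glue_bottle, brush_jar, sanding_block from where it was at the start of the episode above 0.025 m).
It also fails if it takes over 72 s, if anything falls off the work surface, if the arm or the gripper's body presses on something with over 40 N, if the wrist force passes 120 N, or if a joint passes its speed limit or range.

ROBOT

A 6-joint arm with a two-finger parallel gripper is mounted at the origin on a cart in front of the work surface, level with it; the furniture and walls round the work are solid. World frame = base frame: x ahead of the robot, y to its left, z up, the work surface at z = 0. Lengths are in mm, angles in rad, forces in N, time in s.
With the tool pointing down it reaches from about 275 to 750 mm from the base axis. Payload 10.2 kg.
Tool frame: the origin (TCP) lies midway between the tips of the shut fingers; the grasp point (between the pads) lies 19 mm behind it; z points along the fingers, y is the line along which they close (so a half turn about z gives the same grasp; the last joint's range is limited). The gripper opens to 85 mm and grips with 20 to 120 N. Pads are 22 mm wide; open, the fingers measure 114 mm over their backs; the gripper's body (76 mm by 85 mm) begins 54 mm behind the grasp point. The pads swing forward as they close: fully open they stand 13 mm farther back than shut.
Start: joints at [-1.456, 0.313, 1.498, -0, 1.331, -0.223], TCP at [173.979, -495.341, 231.294] pointing down, gripper open.
Joint ranges: [-2.94, 2.94], [-0.97, 2.17], [0.19, 2.56], [-1.23, 4.37], [0.02, 3.11], [-2.88, 2.88]. Speed limits (rad/s): [2.39, 2.39, 3.01, 3.14, 3.14, 3.14].

INTERFACE

Orientations are given as a unit quaternion [w, x, y, z].
In Python, from rig import ctrl, capture, camera_info gives the robot as it stands.
- The arm moves only by the tool apply_moves, never from a script. Its argument "targets" is a list of rows, each a list of 3 entries, a list of its own where there are three numbers: the finger opening in mm, from 0 to 85.4, then the shift along the world's x, y, z in mm, then the turn, a rotation vector about the world's x, y, z in degrees. In form: [[grip, [dx, dy, dz], [rx, ry, rz]], ...]. A call has 1 to 20 rows; each row is the pose to reach, as a shift and turn from the pose commanded when the call began; what a row does not reach only later rows make up. A row lasts 1/10 s, in which the tool goes at most 50 mm and 8.59 degrees, less where a joint would pass 70% of its speed; a pose out of reach is approached as far as the arm can. A call with a gripper value outside its range is refused whole. The fingers move at their own pace and stop on an object; "squeeze" is the grip in N (left out, the last holds). Time passes only in rows, so rows that repeat a pose let the fingers close. It gives the time, the measured TCP pose, the force, the opening and the grip force at its end, in the units of the state.
- ctrl.sense(): the state, without advancing time (a new reading comes with each control period).
- capture(name): name is "scene" or "top" or "wrist"; returns (picture, depth): 420x560x3 uint8, blue, green, red; 420x560 float32, mm along the optical axis (not along the pixel's ray), 0 where there is no reading.
- camera_info(name): a dict with "vfov" (degrees; the focal length in pixels is half the picture's height over the tangent of half this angle, whatever the lens; pixels are square), "cx", "cy" (the principal point, pixels), "k1" (the pictures are not rectified: a ray, as slopes to the right and down, at radius r is drawn at 1 + k1 r^2 times it, then the intrinsics apply), "extrinsics" (4x4, takes a point from camera to world coordinates). Camera axes: x right, y down, z forward; pixel columns grow to the right and rows downward; lengths in mm; the calibration is good to about 2 mm. A picture is of the moment at which its call begins: read the wrist's pose just before it. camera_info takes no time and is no camera call; for the wrist camera it gives the pose at the moment of the call.
- ctrl.finish_job(): hands the job in; it is judged then, once.
The state is a dict: "time_s": time; "joints": joint angles; "dq": joint speeds; "tau": joint torques, N m; "eef_pos": TCP position; "ee_rot": TCP orientation; "force": force on the tool from outside, world axes, zero at the start; "wrist_torque": the same for the moment, N m; "grip_width": opening from 0.0 (shut) to 1.0 (fully open); "grip_force": force on a finger pad.
Only numpy, scipy, OpenCV 4.12 (cv2) and the standard library are available. Lean on these libraries where they do the work, as an engineer would, in place of code of your own. Each camera call takes 0.05 s, during which the arm holds its last target. There are 200 camera calls.

## Working session

There is one attempt and no reset: what is moved stays moved. The work goes in short steps, Python scripts to look and compute and a tool call to move; the robot and the scene stay as the last step left them, time stands still between calls to the robot, and variables do not carry over. Pictures are saved under pics/ and viewed, at most 10 in all, crops included, and the job is handed in when it is done.

Besides the shell and the picture viewer there is one more tool, called after ">>>" as name(argument=value, ...), one argument or row to a line, values as JSON. apply_moves: Moves the arm, as the interface text tells. Its arguments: {"type":"object","properties":{"targets":{"type":"array","items":{"type":"array"}},"squeeze":{"type":"number"}},"required":["targets"]}

```bash
ls; mkdir -p pics; cat > h.py <<'E'
import numpy as np, cv2
from rig import ctrl, capture, camera_info
def K(n):
    c=camera_info(n); f=210/np.tan(np.radians(c["vfov"])/2)
    return c,f
def ray(n,u,v,c=None):
    c=c or camera_info(n); f=210/np.tan(np.radians(c["vfov"])/2)
    d=np.array([(u-c["cx"])/f,(v-c["cy"])/f]); s=d.copy()
    for _ in range(20): s=d/(1+c["k1"]*(s@s))
    E=np.array(c["extrinsics"]); return E[:3,3],E[:3,:3]@np.array([s[0],s[1],1])
def atz(n,u,v,z,c=None):
    o,d=ray(n,u,v,c); return (o+d*(z-o[2])/d[2]).round(1)
def atd(n,u,v,dep,c=None):
    o,d=ray(n,u,v,c); return (o+d*dep[int(v),int(u)]).round(1)
E
python3 - <<'E'
from h import *
for n in("scene","top"):
    p,d=capture(n); cv2.imwrite(f"pics/{n}0.png",cv2.resize(p,(800,600))); np.savez(f"{n}0",p=p,d=d); print(camera_info(n))
s=ctrl.sense();print(s)
E
```

```text
pics
{'vfov': 42.06615369894042, 'cx': 273.8907636079425, 'cy': 203.01118696167242, 'k1': 0.05316080448929511, 'extrinsics': array([[-5.02556762e-01, -5.18114820e-01,  6.92093732e-01,
        -3.15493645e+02],
       [-8.64321445e-01,  3.19272757e-01, -3.88604357e-01,
         5.14026210e+02],
       [-1.96249974e-02, -7.93487202e-01, -6.08270433e-01,
         8.36997692e+02],
       [ 0.00000000e+00,  0.00000000e+00,  0.00000000e+00,
         1.00000000e+00]])}
{'vfov': 46.06402544457042, 'cx': 274.3090475967829, 'cy': 215.25189817171946, 'k1': -0.054632848938141965, 'extrinsics': array([[-3.79449687e-03, -9.86142186e-01,  1.65858948e-01,
         3.54961559e+02],
       [-9.99943032e-01,  2.08700743e-03, -1.04678985e-02,
         2.40659469e+01],
       [ 9.97668749e-03, -1.65889219e-01, -9.86093927e-01,
         1.35315580e+03],
       [ 0.00000000e+00,  0.00000000e+00,  0.00000000e+00,
         1.00000000e+00]])}
{'time_s': 0.1, 'joints': array([-1.45637617e+00,  3.13393951e-01,  1.49836572e+00,  1.57196126e-05,
        1.33098008e+00, -2.23422206e-01]), 'dq': array([ 0.0013177 , -0.00157091, -0.00023472,  0.00136834,  0.00029416,
        0.00092331]), 'tau': array([ 3.00247892e-03, -4.12900579e+01, -2.60141391e+01, -2.36024134e-04,
        3.00119958e-03, -1.80151676e-05]), 'eef_pos': array([ 173.96726389, -495.09938483,  230.79061294]), 'ee_rot': array([-5.72278312e-04,  9.85766863e-01,  1.68117110e-01,  3.88658246e-05]), 'force': array([-0.38725583,  0.55109473,  0.04356591]), 'wrist_torque': array([-0.02187207, -0.01278487,  0.01011798]), 'grip_force': 0.0, 'grip_width': 1.0000171446764636}
```

View pics/top0.png

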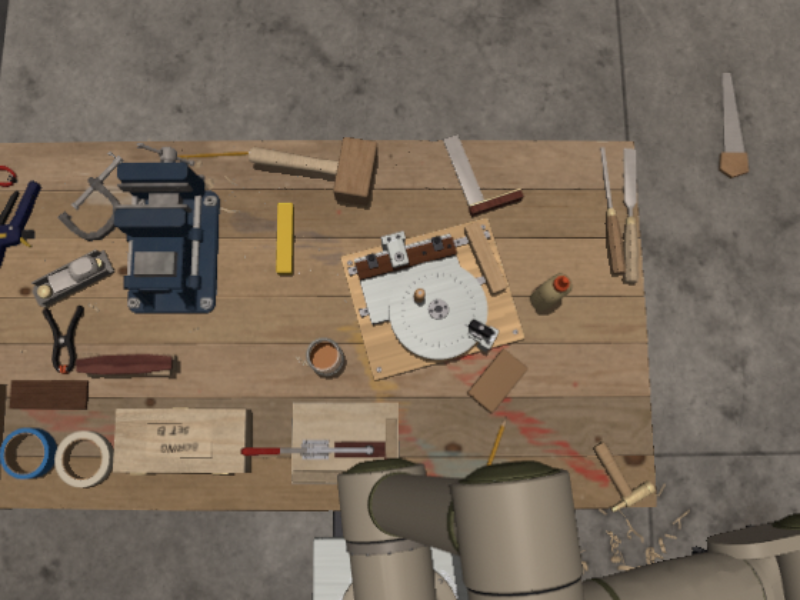

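View pics/scene0.png

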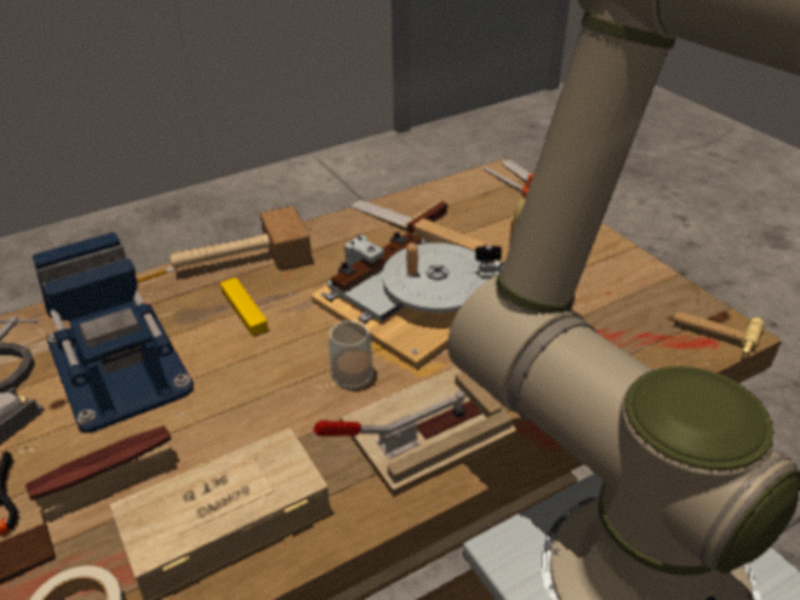

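The top view shows these bar-like candidates, in 800x600 pixels:
- pine bar on the rails (487,262)
- yellow bar (285,238)
- dark bar (48,394)
- bars in the toggle jig (390,437)
- chisel and saw handles

The pine bar on the rails right of the carriage matches the description. The wheel is at (438,310), the knob at (483,333), the crank at (420,296), the bottle at (552,292), the jar at (325,357) and the sanding block at (497,380). I'll check the choice in a close crop.

```bash
python3 - <<'E'
from h import *
p=np.load("top0.npz")["p"]
c=p[145:295,230:410]; cv2.imwrite("pics/c.png",cv2.resize(c,(720,600),interpolation=cv2.INTER_CUBIC))
E
```

```text
(no output)
```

View pics/c.png

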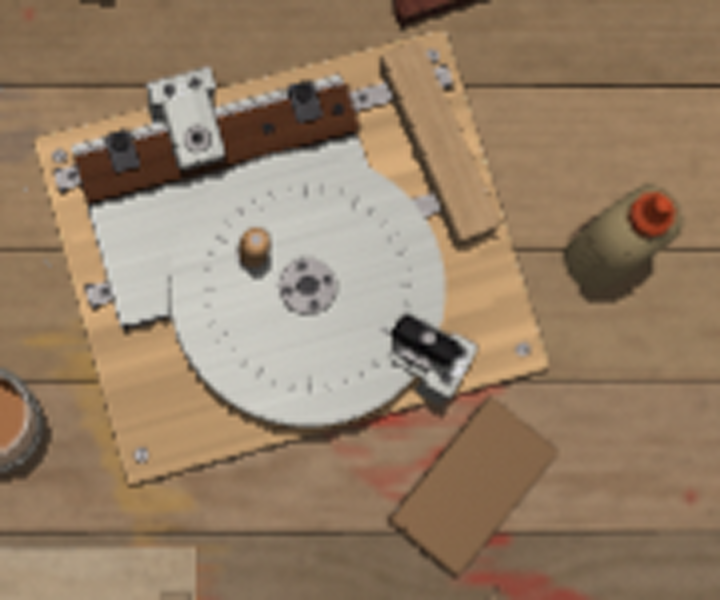

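The crop confirms the pine caul lying across both rails, with corners near (384,56), (420,42), (498,225) and (463,243). The strip is behind it, the wheel centre is at (308,286), the crank top at (257,240) and the knob at (430,338).

```bash
python3 - <<'E'
from h import *
dd=np.load("top0.npz")["d"]
P=lambda x,y,z: atz("top",230+x/4,145+y/4,z)
W=np.array([P(38,140,18),P(446,33,18),P(549,370,18),P(130,485,18),P(308,286,60)])[:,:2]
J=np.array([[128,150],[128,-150],[-122,-150],[-122,150],[-30,0]])
a,b=J-J.mean(0),W-W.mean(0); U,S,V=np.linalg.svd(a.T@b); R=(U@V).T
t=W.mean(0)-R@J.mean(0); yaw=np.degrees(np.arctan2(R[1,0],R[0,0]))
print("jig",t,yaw,"res",(W-(J@R.T+t)).round(1).tolist())
wc=R@[-30,0]+t; kn=P(430,338,111)[:2]; cr=P(257,240,119)[:2]
print("wc",wc,"knob",kn,kn-wc,np.hypot(*(kn-wc)),np.degrees(np.arctan2(*(kn-wc)[::-1])),"crank",cr,cr-wc,np.hypot(*(cr-wc)),np.degrees(np.arctan2(*(cr-wc)[::-1])))
C=[P(*q,50) for q in((384,56),(420,42),(498,225),(463,243))]
print("caul",[c.tolist() for c in C],np.mean(C,0),"jigframe",R.T@(np.mean(C,0)[:2]-t))
print("caul ang",np.degrees(np.arctan2(*((C[0]+C[1]-C[2]-C[3])[:2][::-1]))))
for n,x,y in(("caul",440,140),("knob",430,338),("crank",257,238),("wheel",360,300),("base",480,300),("bench",620,400),("bottle",655,212),("sand",475,490),("busharm",185,105)):
    print(n,atd("top",230+x/4,145+y/4,dd))
print("jar rim",P(0,425,86), "bottle base~",P(605,270,0))
for q in ((-122,-150),(-122,150),(128,-150),(128,150)): print(q,R@q+t)
# free area: height map
E
```

```text
jig [595.71647777 -69.34506561] 15.052499156786068 res [[-1.5, -2.7], [-2.5, 1.4], [0.5, 2.2], [1.3, -1.5], [2.2, 0.6]]
wc [566.74582969 -77.13618554] knob [ 526.8 -149.7] [-39.94582969 -72.56381446] 82.83221884049668 -118.83245026141 crank [588.9 -39.9] [22.15417031 37.23618554] 43.32829071154999 59.24890007702397
caul [[729.8, -131.7, 50.0], [739.8, -156.6, 50.0], [612.0, -206.2, 50.0], [599.7, -182.1, 50.0]] [ 670.325 -169.15    50.   ] jigframe [  46.12883424 -115.75658586]
caul ang 21.19366234667694
caul [ 670.9 -168.5   49.8]
knob [ 527.  -149.9  109.8]
crank [590.4 -39.9 118.1]
wheel [ 559.5 -111.    59.5]
base [ 565.9 -197.8   17.9]
bench [ 498.6 -296.2   -0.9]
bottle [ 597.5 -283.6  164.5]
sand [ 435.6 -189.8   24. ]
busharm [688.7   4.9  75.8]
jar rim [474.5 124.8  86. ] bottle base~ [ 589.7 -289.1    0. ]
(-122, -150) [ 516.8581086  -245.88219375]
(-122, 150) [438.94690923  43.82428705]
(128, -150) [ 758.28017592 -180.95619428]
(128, 150) [680.36897656 108.75028652]
```

>>> apply_moves(
  targets=[
    [85,[300,160,0],[0,0,0]],
    [85,[300,160,0],[0,0,0]],
    [85,[300,160,0],[0,0,0]],
    [85,[300,160,0],[0,0,0]],
    [85,[300,160,0],[0,0,0]],
    [85,[300,160,0],[0,0,0]],
    [85,[300,160,0],[0,0,0]],
    [60,[496,326,-20],[0,0,2]],
    [60,[496,326,-20],[0,0,2]],
    [60,[496,326,-20],[0,0,2]],
    [60,[496,326,-20],[0,0,2]],
    [60,[496,326,-20],[0,0,2]],
    [60,[496,326,-20],[0,0,2]],
    [60,[496,326,-20],[0,0,2]],
    [60,[496,326,-20],[0,0,2]],
  ],
  squeeze=40,
)

```text
time_s: 1.6
eef_pos: [669.3, -170.3, 211.2]
ee_rot: [0.0, 0.983, 0.185, -0.0]
force: [-0.8, 0.7, -0.6]
grip_width: 0.705
grip_force: 0.0
```

```bash
python3 - <<'E'
from h import *
c=camera_info("wrist");p,d=capture("wrist"); cv2.imwrite("pics/w1.png",p); np.savez("w1",p=p,d=d,c=c)
print(c); s=ctrl.sense();print(s["time_s"],s["eef_pos"],s["ee_rot"],s["grip_width"],s["force"])
E
```

```text
{'vfov': 60.72414379446616, 'cx': 275.30169700735195, 'cy': 206.382381141852, 'k1': -0.04501464592928761, 'extrinsics': array([[ 3.64474134e-01, -8.80971871e-01, -3.01740234e-01,
         7.47420031e+02],
       [-9.31212892e-01, -3.45183633e-01, -1.17007736e-01,
        -1.40828123e+02],
       [-1.07526590e-03,  3.23630689e-01, -9.46182869e-01,
         3.54522336e+02],
       [ 0.00000000e+00,  0.00000000e+00,  0.00000000e+00,
         1.00000000e+00]])}
1.65 [ 669.19505055 -170.6144737   211.51116254] [ 8.39749669e-05  9.82829539e-01  1.84515792e-01 -1.17517635e-04] 0.7039366031749966 [ 0.85608086 -0.4300655  -0.80369661]
```

View pics/w1.png

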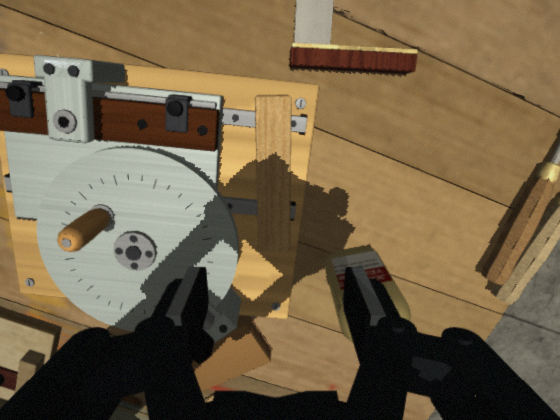

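The wrist view shows the caul at columns 257–291 and rows 95–250, with the carriage's leading edge at column ~220. The wheel hub is at (134,251) and the crank grip top at (66,241).

```bash
python3 - <<'E'
from h import *
z=np.load("w1.npz",allow_pickle=True); c=z["c"].item(); d=z["d"]
P=lambda u,v,zz: atz("wrist",u,v,zz,c)
C=[P(*q,50) for q in((256,95),(291,95),(291,252),(257,250))]
print([x.tolist() for x in C],np.mean(C,0)); 
print("edge angs",[np.degrees(np.arctan2(*((a-b)[:2][::-1]))).round(1) for a,b in((C[0],C[3]),(C[1],C[2]))])
print("wc",P(134,251,61),"crank",P(66,241,119),"plate edge",P(219,165,39.5),P(222,96,60))
for u,v in((134,251),(66,241),(275,120),(245,90)): print(atd("wrist",u,v,d,c))
E
```

```text
[[733.9, -128.9, 50.0], [744.3, -155.4, 50.0], [613.5, -208.7, 50.0], [603.8, -178.3, 50.0]] [ 673.875 -167.825   50.   ]
edge angs [np.float64(20.8), np.float64(22.2)]
wc [566.8 -72.8  61. ] crank [591.6 -37.3 119. ] plate edge [ 665.  -118.6   39.5] [ 723.9 -104.5   60. ]
[573.  -75.2  71.1]
[591.9 -37.4 119.4]
[ 721.  -150.6   50.7]
[ 732.9 -116.8   17. ]
```

>>> apply_moves(
  targets=[
    [48,[2,1,-100],[0,0,0]],
    [48,[2,1,-100],[0,0,0]],
    [48,[2,1,-100],[0,0,0]],
    [48,[2,1,-140],[0,0,0]],
    [48,[2,1,-165],[0,0,0]],
    [48,[2,1,-187],[0,0,0]],
    [48,[2,1,-187],[0,0,0]],
    [48,[2,1,-187],[0,0,0]],
    [20,[2,1,-187],[0,0,0]],
    [20,[2,1,-187],[0,0,0]],
    [20,[2,1,-187],[0,0,0]],
    [20,[2,1,-187],[0,0,0]],
    [20,[2,1,-187],[0,0,0]],
    [20,[2,1,-187],[0,0,0]],
  ],
  squeeze=40,
)

```text
time_s: 3.05
eef_pos: [673.1, -169.1, 27.2]
ee_rot: [0.001, 0.983, 0.185, 0.002]
force: [-1.2, -0.8, 8.3]
grip_width: 0.343
grip_force: 40.9
```

>>> apply_moves(
  targets=[
    [20,[0,0,60],[0,0,0]],
    [20,[0,0,60],[0,0,0]],
    [20,[0,0,190],[0,0,0]],
    [20,[0,0,190],[0,0,0]],
    [20,[0,0,190],[0,0,0]],
    [20,[0,0,190],[0,0,0]],
    [20,[-202,-167,190],[0,0,-40]],
    [20,[-202,-167,190],[0,0,-40]],
    [20,[-202,-167,190],[0,0,-40]],
    [20,[-202,-167,190],[0,0,-40]],
    [20,[-202,-167,190],[0,0,-40]],
    [20,[-202,-167,190],[0,0,-40]],
    [20,[-202,-167,190],[0,0,-40]],
    [20,[-202,-167,190],[0,0,-40]],
    [20,[-202,-167,190],[0,0,-40]],
  ],
)

```text
time_s: 4.55
eef_pos: [471.1, -334.2, 214.1]
ee_rot: [-0.0, 0.987, -0.161, -0.0]
force: [0.4, -0.3, -0.2]
grip_width: 0.344
grip_force: 40.0
```

```bash
python3 - <<'E'
from h import *
c=camera_info("wrist");p,d=capture("wrist"); cv2.imwrite("pics/w2.png",p); np.savez("w2",p=p,d=d,c=c)
s=ctrl.sense();print(s["time_s"],s["eef_pos"],s["ee_rot"],s["grip_width"],s["force"])
E
```

```text
4.6 [ 471.01704435 -334.24665283  214.07298919] [-1.62689630e-04  9.86980401e-01 -1.60840481e-01 -3.54150758e-05] 0.34177692600630516 [0.19753093 0.10217009 0.61421127]
```

View pics/w2.png

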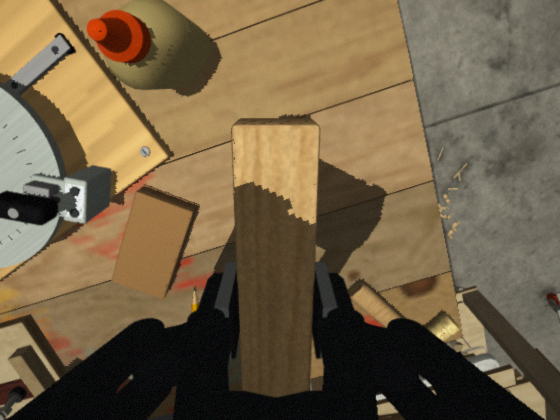

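The caul is held squarely in the fingers. The bench below it is clear: bottle at (150,45), sanding block at (155,240), chisel at (375,300).

>>> apply_moves(
  targets=[
    [20,[0,0,-150],[0,0,0]],
    [20,[0,0,-150],[0,0,0]],
    [20,[0,0,-150],[0,0,0]],
    [20,[0,0,-180],[0,0,0]],
    [20,[0,0,-200],[0,0,0]],
    [20,[0,0,-211],[0,0,0]],
    [20,[0,0,-211],[0,0,0]],
    [20,[0,0,-211],[0,0,0]],
    [50,[0,0,-211],[0,0,0]],
    [50,[0,0,-211],[0,0,0]],
    [50,[0,0,-211],[0,0,0]],
    [50,[0,0,-211],[0,0,0]],
    [50,[0,0,-180],[0,0,0]],
    [50,[0,0,-100],[0,0,0]],
    [50,[0,0,-100],[0,0,0]],
    [50,[0,0,0],[0,0,0]],
    [50,[0,0,0],[0,0,0]],
    [50,[0,0,0],[0,0,0]],
  ],
)

```text
time_s: 6.4
eef_pos: [471.7, -337.0, 221.5]
ee_rot: [0.004, 0.987, -0.162, 0.005]
force: [0.1, -0.2, -0.4]
grip_width: 0.583
grip_force: 0.0
```

```bash
python3 - <<'E'
from h import *
c=camera_info("wrist");p,d=capture("wrist"); np.savez("w3",p=p,d=d,c=c)
s=ctrl.sense();print(s["time_s"],s["eef_pos"],s["ee_rot"])
for u,v in((278,200),(278,230),(260,250),(295,250),(290,280),(278,310),(278,330),(340,200)): print(atd("wrist",u,v,d,c))
p,d=capture("top");np.savez("t3",p=p,d=d); cv2.imwrite("pics/t3.png",cv2.resize(p[145:295,230:410],(720,600),interpolation=cv2.INTER_CUBIC))
E
```

```text
6.45 [ 470.77205793 -336.14898127  217.63598996] [ 0.00206741  0.98678961 -0.16197165  0.00267902]
[ 448.3 -333.8   25.6]
[ 417.6 -323.6   24.8]
[ 392.3 -294.3    1.8]
[ 379.3 -331.2    0.8]
[ 345.6 -314.4    2. ]
[ 3.103e+02 -2.881e+02 -2.000e-01]
[ 283.3 -279.1    0. ]
[ 420.1 -394.3    1.9]
```

View pics/t3.png

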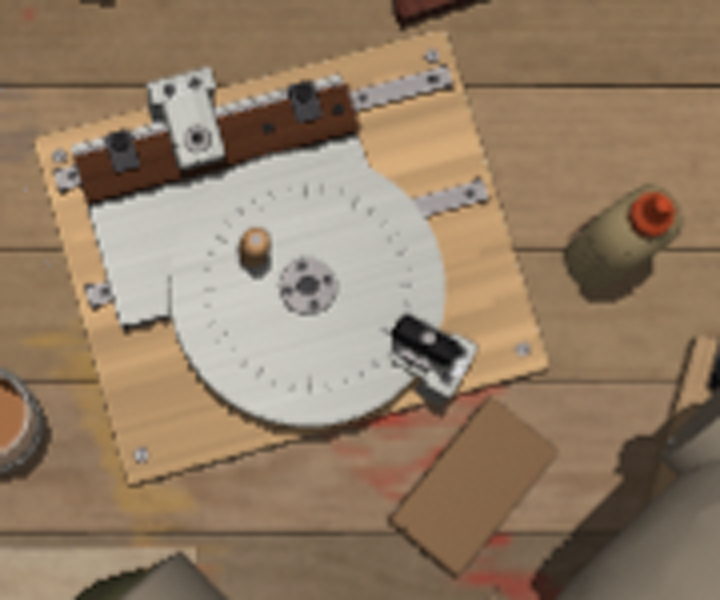

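The caul lies flat on the bench: its top reads z≈25 and the bench 0–2. The rails are clear and nothing else moved. Next, check the wrist joint's range before going to the knob.

```bash
python3 - <<'E'
from h import *
s=ctrl.sense();q=np.array(s["joints"]);print(q.round(3),s["eef_pos"],s["ee_rot"])
a=2*np.arctan2(s["ee_rot"][2],s["ee_rot"][1]);a0=2*np.arctan2(.168117,.985767)
print("yaw",a0,a,"minus:",a0-(-1.456+.223),a-(q[0]-q[5]),"plus",a0-(-1.456-.223),a-(q[0]+q[5]))
E
```

```text
[-0.823  0.44   1.36  -0.     1.34   1.074] [ 470.07129743 -335.430512    214.98981924] [ 5.42505089e-04  9.86792391e-01 -1.61987643e-01  6.97693013e-04]
yaw 0.33783835460697126 -0.32540926216524463 minus: 1.570838354606971 1.5707967654803823 plus 2.0168383546069713 -0.5765015499539063
```

>>> apply_moves(
  targets=[
    [50,[57,185,0],[0,0,78.6]],
    [50,[57,185,0],[0,0,78.6]],
    [50,[57,185,0],[0,0,78.6]],
    [50,[57,185,0],[0,0,78.6]],
    [50,[57,185,0],[0,0,78.6]],
    [50,[57,185,0],[0,0,78.6]],
    [50,[57,185,0],[0,0,78.6]],
    [50,[57,185,0],[0,0,78.6]],
    [50,[57,185,0],[0,0,78.6]],
    [50,[57,185,0],[0,0,78.6]],
    [50,[57,185,0],[0,0,78.6]],
    [50,[57,185,0],[0,0,78.6]],
  ],
)

```text
time_s: 7.7
eef_pos: [526.8, -150.3, 213.7]
ee_rot: [-0.0, 0.867, 0.498, -0.0]
force: [0.3, -0.3, 0.6]
grip_width: 0.583
grip_force: 0.0
```

```bash
python3 - <<'E'
from h import *
c=camera_info("wrist");p,d=capture("wrist"); np.savez("w4",p=p,d=d,c=c); cv2.imwrite("pics/w4.png",p)
s=ctrl.sense();print(s["time_s"],s["eef_pos"],s["ee_rot"],s["grip_width"])
E
```

```text
7.75 [ 526.84931451 -150.31147979  213.88691965] [-3.16629948e-04  8.66814510e-01  4.98630590e-01 -1.99557200e-04] 0.584467618804567
```

View pics/w4.png

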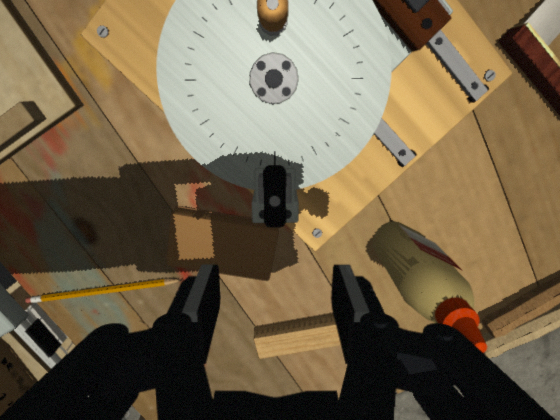

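The wrist view shows the knob bar upright at column 274, rows 166–228. The hub (273,78) and crank top (272,5) line up with it.

```bash
python3 - <<'E'
from h import *
z=np.load("w4.npz",allow_pickle=True); c=z["c"].item(); d=z["d"]
P=lambda u,v,zz: atz("wrist",u,v,zz,c)
print("bar ends",P(274,166,111),P(274,228,111),"axis",P(274.5,201,111),"hub",P(273.5,78,66),"crank",P(272,4,119))
for u,v in((274,180),(274,201),(273,78),(250,100),(272,5)): print(atd("wrist",u,v,d,c))
b=z["p"][140:240,230:320].mean(2); r=[np.where(b[v-140]<45)[0]+230 for v in(175,190,210,222)]; print([(x.min(),x.max()) for x in r])
E
```

```text
bar ends [ 540.9 -125.3  111. ] [ 517.4 -165.7  111. ] axis [ 528.3 -147.7  111. ] hub [570.1 -73.9  66. ] crank [590.4 -38.  119. ]
[ 535.9 -134.   111.3]
[ 528.3 -147.1  112.6]
[569.8 -73.8  70.5]
[545.7 -78.8  61.8]
[590.1 -38.6 119.7]
[(np.int64(262), np.int64(288)), (np.int64(230), np.int64(285)), (np.int64(230), np.int64(289)), (np.int64(230), np.int64(285))]
```

>>> apply_moves(
  targets=[
    [50,[1,2,-60],[0,0,0]],
    [50,[1,2,-60],[0,0,0]],
    [50,[1,2,-95],[0,0,0]],
    [50,[1,2,-115],[0,0,0]],
    [50,[1,2,-125],[0,0,0]],
    [50,[1,2,-125],[0,0,0]],
    [50,[1,2,-125],[0,0,0]],
    [5,[1,2,-125],[0,0,0]],
    [5,[1,2,-125],[0,0,0]],
    [5,[1,2,-125],[0,0,0]],
    [5,[1,2,-125],[0,0,0]],
    [5,[1,2,-125],[0,0,0]],
    [5,[1,2,-125],[0,0,0]],
    [5,[1,2,-125],[0,0,0]],
  ],
  squeeze=60,
)

```text
time_s: 9.15
eef_pos: [527.6, -148.1, 90.4]
ee_rot: [-0.0, 0.866, 0.5, -0.0]
force: [-5.9, 2.8, 8.7]
grip_width: 0.171
grip_force: 58.9
```

>>> apply_moves(
  targets=[
    [5,[0,0,6],[0,0,0]],
    [5,[0,0,12],[0,0,0]],
    [5,[0,0,17],[0,0,0]],
    [5,[0,0,19],[0,0,0]],
    [5,[0,0,20],[0,0,0]],
    [5,[0,0,20],[0,0,0]],
    [5,[0,0,20],[0,0,0]],
  ],
)

```text
time_s: 9.85
eef_pos: [527.5, -148.0, 108.6]
ee_rot: [-0.001, 0.866, 0.5, -0.0]
force: [-2.0, 2.0, -14.5]
grip_width: 0.172
grip_force: 59.2
```

>>> apply_moves(
  targets=[
    [5,[0,0,2],[0,0,0]],
    [5,[0,0,2],[0,0,0]],
    [5,[0,0,1],[0,0,0]],
    [5,[0,0,0],[0,0,15]],
    [5,[0,0,-1],[0,0,30]],
    [5,[0,0,-1],[0,0,45]],
    [5,[0,0,-1],[0,0,60]],
    [5,[0,0,-1],[0,0,75]],
    [5,[0,0,-1],[0,0,85]],
    [5,[0,0,-1],[0,0,85]],
    [5,[0,0,-1],[0,0,85]],
    [5,[0,0,-1],[0,0,85]],
    [5,[0,0,-1],[0,0,85]],
    [5,[0,0,-1],[0,0,85]],
    [5,[0,0,-1],[0,0,85]],
  ],
)

```text
time_s: 11.35
eef_pos: [529.2, -147.6, 108.8]
ee_rot: [0.001, 0.301, 0.954, 0.001]
force: [4.7, 6.0, -13.7]
grip_width: 0.169
grip_force: 62.5
```

>>> apply_moves(
  targets=[
    [5,[0,0,-3],[0,0,85]],
    [5,[0,0,-5],[0,0,85]],
    [5,[0,0,-5],[0,0,85]],
    [45,[0,0,-5],[0,0,85]],
    [45,[0,0,-5],[0,0,85]],
    [45,[0,0,-5],[0,0,85]],
    [45,[0,0,-5],[0,0,85]],
    [45,[0,0,50],[0,0,85]],
    [45,[0,0,50],[0,0,85]],
    [45,[0,0,90],[0,0,85]],
    [45,[0,0,90],[0,0,85]],
    [45,[0,0,90],[0,0,85]],
  ],
)

```text
time_s: 12.55
eef_pos: [534.4, -138.2, 200.7]
ee_rot: [-0.003, -0.414, 0.91, -0.007]
force: [0.5, -0.6, -1.0]
grip_width: 0.531
grip_force: 0.0
```

I repeated the 85° turn, and turns are counted from the start of each call, so the tool over-rotated. I'll undo that turn in the air and check the knob.

>>> apply_moves(
  targets=[
    [50,[0,0,20],[0,0,-85]],
    [50,[0,0,20],[0,0,-85]],
    [50,[0,0,20],[0,0,-85]],
    [50,[0,0,20],[0,0,-85]],
    [50,[0,0,20],[0,0,-85]],
    [50,[0,0,20],[0,0,-85]],
    [50,[0,0,20],[0,0,-85]],
    [50,[0,0,20],[0,0,-85]],
    [50,[0,0,20],[0,0,-85]],
    [50,[0,0,20],[0,0,-85]],
    [50,[0,0,20],[0,0,-170]],
    [50,[0,0,20],[0,0,-170]],
    [50,[0,0,20],[0,0,-170]],
    [50,[0,0,20],[0,0,-170]],
    [50,[0,0,20],[0,0,-170]],
    [50,[0,0,20],[0,0,-170]],
    [50,[0,0,20],[0,0,-170]],
    [50,[0,0,20],[0,0,-170]],
    [50,[0,0,20],[0,0,-170]],
    [50,[0,0,20],[0,0,-170]],
  ],
)

```text
time_s: 14.55
eef_pos: [533.3, -138.2, 218.1]
ee_rot: [-0.004, 0.872, 0.489, 0.005]
force: [-0.2, 0.4, -0.9]
grip_width: 0.581
grip_force: 0.0
```

```bash
python3 - <<'E'
from h import *
c=camera_info("wrist");p,d=capture("wrist"); np.savez("w5",p=p,d=d,c=c); cv2.imwrite("pics/w5.png",p)
s=ctrl.sense();print(s["time_s"],s["eef_pos"],s["ee_rot"],s["joints"])
E
```

```text
14.6 [ 533.22978203 -138.17906136  218.12823284] [-0.00433125  0.87373922  0.48634953  0.00501562] [-0.47253256  0.37909116  1.44037984  0.01356741  1.32375609  0.0790968 ]
```

View pics/w5.png

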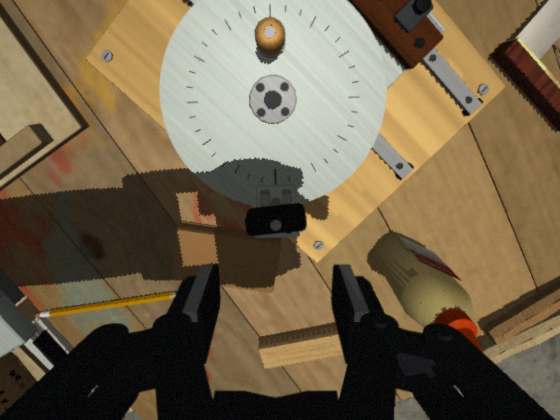

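The knob stands parked, turned about a quarter: its bar lies crosswise from (248,222) to (304,216). The crank top is at (269,33) and the hub at (272,99). I'll compute the crank grasp and tilt correction.

```bash
python3 - <<'E'
from h import *
from scipy.spatial.transform import Rotation as Ro
z=np.load("w5.npz",allow_pickle=True); c=z["c"].item(); d=z["d"]
P=lambda u,v,zz: atz("wrist",u,v,zz,c)
a,b=P(248,222,125),P(304,216,125)
print("bar",a,b,np.degrees(np.arctan2(*(b-a)[:2][::-1])),"axis",P(276,224,125),"hub",P(272.5,99,68),"crank",P(269,33,119))
for u,v in((290,218),(276,219),(272,99),(269,33)): print(atd("wrist",u,v,d,c))
s=ctrl.sense();q=s["ee_rot"]; R=Ro.from_quat([*q[1:],q[0]]); A=np.radians(30); T=Ro.from_quat([np.cos(A),np.sin(A),0,0])
print("corr deg",(T*R.inv()).as_rotvec(degrees=True),s["eef_pos"])
E
```

```text
bar [ 512.9 -135.5  125. ] [ 549.  -152.2  125. ] -24.825444137568965 axis [ 529.  -147.1  125. ] hub [570.2 -74.   68. ] crank [590.2 -38.2 119. ]
[ 539.7 -148.4  124.7]
[ 531.  -143.8  125.2]
[569.9 -73.8  69.2]
[590.2 -38.3 119.9]
corr deg [-0.71723857  0.24959526  1.79671743] [ 533.22978203 -138.17906136  218.12823284]
```

>>> apply_moves(
  targets=[
    [50,[57,100,-40],[-0.7,0.2,1.8]],
    [50,[57,100,-40],[-0.7,0.2,1.8]],
    [50,[57,100,-40],[-0.7,0.2,1.8]],
    [50,[57,100,-40],[-0.7,0.2,1.8]],
    [50,[57,100,-40],[-0.7,0.2,1.8]],
    [50,[57,100,-90],[-0.7,0.2,1.8]],
    [50,[57,100,-115],[-0.7,0.2,1.8]],
    [50,[57,100,-130],[-0.7,0.2,1.8]],
    [50,[57,100,-130],[-0.7,0.2,1.8]],
    [50,[57,100,-130],[-0.7,0.2,1.8]],
    [12,[57,100,-130],[-0.7,0.2,1.8]],
    [12,[57,100,-130],[-0.7,0.2,1.8]],
    [12,[57,100,-130],[-0.7,0.2,1.8]],
    [12,[57,100,-130],[-0.7,0.2,1.8]],
    [12,[57,100,-130],[-0.7,0.2,1.8]],
    [12,[57,100,-130],[-0.7,0.2,1.8]],
  ],
  squeeze=40,
)

```text
time_s: 16.2
eef_pos: [590.6, -38.1, 89.4]
ee_rot: [0.001, 0.863, 0.506, 0.001]
force: [-2.2, -1.8, 7.1]
grip_width: 0.22
grip_force: 39.2
```

```bash
python3 - <<'E'
import numpy as np
p=lambda t:np.array([np.cos(np.radians(60.3-t)),np.sin(np.radians(60.3-t))])*42
for o in(0,180):print([[12,[*(p(o+t)-p(o)).round().astype(int).tolist(),0],[0,0,0]] for t in range(10,190,10)])
E
```

```text
[[12, [6, -4, 0], [0, 0, 0]], [12, [11, -9, 0], [0, 0, 0]], [12, [15, -15, 0], [0, 0, 0]], [12, [19, -22, 0], [0, 0, 0]], [12, [21, -29, 0], [0, 0, 0]], [12, [21, -36, 0], [0, 0, 0]], [12, [21, -44, 0], [0, 0, 0]], [12, [19, -51, 0], [0, 0, 0]], [12, [16, -57, 0], [0, 0, 0]], [12, [12, -63, 0], [0, 0, 0]], [12, [6, -69, 0], [0, 0, 0]], [12, [0, -73, 0], [0, 0, 0]], [12, [-6, -76, 0], [0, 0, 0]], [12, [-13, -78, 0], [0, 0, 0]], [12, [-21, -78, 0], [0, 0, 0]], [12, [-28, -78, 0], [0, 0, 0]], [12, [-35, -76, 0], [0, 0, 0]], [12, [-42, -73, 0], [0, 0, 0]]]
[[12, [-6, 4, 0], [0, 0, 0]], [12, [-11, 9, 0], [0, 0, 0]], [12, [-15, 15, 0], [0, 0, 0]], [12, [-19, 22, 0], [0, 0, 0]], [12, [-21, 29, 0], [0, 0, 0]], [12, [-21, 36, 0], [0, 0, 0]], [12, [-21, 44, 0], [0, 0, 0]], [12, [-19, 51, 0], [0, 0, 0]], [12, [-16, 57, 0], [0, 0, 0]], [12, [-12, 63, 0], [0, 0, 0]], [12, [-6, 69, 0], [0, 0, 0]], [12, [0, 73, 0], [0, 0, 0]], [12, [6, 76, 0], [0, 0, 0]], [12, [13, 78, 0], [0, 0, 0]], [12, [21, 78, 0], [0, 0, 0]], [12, [28, 78, 0], [0, 0, 0]], [12, [35, 76, 0], [0, 0, 0]], [12, [42, 73, 0], [0, 0, 0]]]
```

>>> apply_moves(
  targets=[
    [12,[6,-4,0],[0,0,0]],
    [12,[11,-9,0],[0,0,0]],
    [12,[15,-15,0],[0,0,0]],
    [12,[19,-22,0],[0,0,0]],
    [12,[21,-29,0],[0,0,0]],
    [12,[21,-36,0],[0,0,0]],
  ],
)

```text
time_s: 16.8
eef_pos: [611.3, -73.7, 89.4]
ee_rot: [-0.0, 0.863, 0.506, 0.0]
force: [-2.4, 2.1, 8.3]
grip_width: 0.22
grip_force: 39.6
```

>>> apply_moves(
  targets=[
    [12,[0,-8,0],[0,0,0]],
    [12,[-2,-15,0],[0,0,0]],
    [12,[-5,-21,0],[0,0,0]],
    [12,[-9,-27,0],[0,0,0]],
    [12,[-15,-33,0],[0,0,0]],
    [12,[-21,-37,0],[0,0,0]],
    [12,[-27,-40,0],[0,0,0]],
    [12,[-34,-42,0],[0,0,0]],
    [12,[-42,-42,0],[0,0,0]],
    [12,[-49,-42,0],[0,0,0]],
    [12,[-56,-40,0],[0,0,0]],
    [12,[-63,-37,0],[0,0,0]],
  ],
)

```text
time_s: 18.0
eef_pos: [548.9, -111.2, 89.4]
ee_rot: [0.001, 0.863, 0.505, 0.001]
force: [3.7, 2.7, 5.2]
grip_width: 0.221
grip_force: 39.5
```

>>> apply_moves(
  targets=[
    [12,[-6,4,0],[0,0,0]],
    [12,[-11,9,0],[0,0,0]],
    [12,[-15,15,0],[0,0,0]],
    [12,[-19,22,0],[0,0,0]],
    [12,[-21,29,0],[0,0,0]],
    [12,[-21,36,0],[0,0,0]],
    [12,[-21,44,0],[0,0,0]],
    [12,[-19,51,0],[0,0,0]],
    [12,[-16,57,0],[0,0,0]],
    [12,[-12,63,0],[0,0,0]],
    [12,[-6,69,0],[0,0,0]],
    [12,[0,73,0],[0,0,0]],
    [12,[6,76,0],[0,0,0]],
    [12,[13,78,0],[0,0,0]],
    [12,[21,78,0],[0,0,0]],
    [12,[28,78,0],[0,0,0]],
    [12,[35,76,0],[0,0,0]],
    [12,[42,73,0],[0,0,0]],
    [12,[42,73,0],[0,0,0]],
    [12,[42,73,0],[0,0,0]],
  ],
)

```text
time_s: 20.0
eef_pos: [591.0, -38.3, 89.4]
ee_rot: [0.001, 0.863, 0.505, 0.001]
force: [0.3, -1.2, 7.6]
grip_width: 0.217
grip_force: 39.6
```

>>> apply_moves(
  targets=[
    [50,[0,0,0],[0,0,0]],
    [50,[0,0,0],[0,0,0]],
    [50,[0,0,0],[0,0,0]],
    [50,[0,0,0],[0,0,0]],
    [50,[0,0,40],[0,0,0]],
    [50,[0,0,80],[0,0,0]],
    [50,[0,0,110],[0,0,0]],
    [50,[-62,-110,120],[0,0,94]],
    [50,[-62,-110,120],[0,0,94]],
    [50,[-62,-110,120],[0,0,94]],
    [50,[-62,-110,120],[0,0,94]],
    [50,[-62,-110,120],[0,0,94]],
    [50,[-62,-110,120],[0,0,94]],
    [50,[-62,-110,120],[0,0,94]],
    [50,[-62,-110,120],[0,0,94]],
    [50,[-62,-110,120],[0,0,94]],
    [50,[-62,-110,120],[0,0,94]],
    [50,[-62,-110,120],[0,0,94]],
    [50,[-62,-110,120],[0,0,94]],
    [50,[-62,-110,120],[0,0,94]],
  ],
)

```text
time_s: 22.0
eef_pos: [528.1, -147.7, 208.0]
ee_rot: [-0.0, 0.22, 0.975, -0.0]
force: [0.2, -0.4, 0.4]
grip_width: 0.586
grip_force: 0.0
```

```bash
python3 - <<'E'
from h import *
from scipy.spatial.transform import Rotation as Ro
c=camera_info("wrist");p,d=capture("wrist"); np.savez("w6",p=p,d=d,c=c); cv2.imwrite("pics/w6.png",p)
p,dd=capture("top");np.savez("t6",p=p,d=dd)
s=ctrl.sense();print(s["time_s"],s["eef_pos"],s["ee_rot"],s["joints"][5])
E
```

```text
22.1 [ 528.09156778 -147.70991409  208.0375053 ] [-3.95278204e-04  2.20251758e-01  9.75442968e-01 -1.51488413e-04] -1.6127186709577777
```

View pics/w6.png

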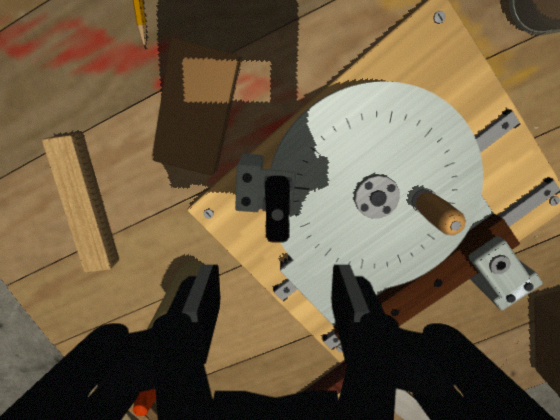

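The wheel has come round one turn, with the crank top at (453,224), and the carriage has advanced past the wheel's edge. The knob bar stands upright in view at column 277, still parked, and the caul lies well clear.

```bash
python3 - <<'E'
from h import *
z=np.load("w6.npz",allow_pickle=True); c=z["c"].item(); d=z["d"]
P=lambda u,v,zz: atz("wrist",u,v,zz,c)
print("crank",P(453,224,119),"hub",P(378,198,68),"bar",P(277,178,125),P(278,241,125),"axis",P(278,214,125))
for u,v in((453,224),(278,205)): print(atd("wrist",u,v,d,c))
t0,t6=np.load("top0.npz")["p"],np.load("t6.npz")["p"]
m=lambda p:p[198:214,286:302].astype(int)
print("crank diff in top", np.abs(m(t0)-m(t6)).mean(), [np.abs(m(t0)-np.roll(t6,(a,b),(0,1))[198:214,286:302]).mean().round(1) for a,b in((0,1),(0,-1),(1,0),(-1,0))])
E
```

```text
crank [590.4 -39.1 119. ] hub [570.5 -73.7  68. ] bar [ 505.9 -136.3  125. ] [ 546.6 -154.8  125. ] axis [ 528.7 -146.4  125. ]
[590.  -39.3 119.7]
[ 522.8 -143.6  125.3]
crank diff in top 5.68359375 [np.float64(17.5), np.float64(14.1), np.float64(7.8), np.float64(15.1)]
```

>>> apply_moves(
  targets=[
    [50,[0,0,-45],[0,0,0]],
    [50,[0,0,-80],[0,0,0]],
    [50,[0,0,-95],[0,0,0]],
    [50,[0,0,-104],[0,0,0]],
    [50,[0,0,-104],[0,0,0]],
    [50,[0,0,-104],[0,0,0]],
    [5,[0,0,-104],[0,0,0]],
    [5,[0,0,-104],[0,0,0]],
    [5,[0,0,-104],[0,0,0]],
    [5,[0,0,-104],[0,0,0]],
    [5,[0,0,-104],[0,0,0]],
    [5,[0,0,-104],[0,0,0]],
    [5,[0,0,-102],[0,0,0]],
    [5,[0,0,-101],[0,0,0]],
  ],
  squeeze=60,
)

```text
time_s: 23.5
eef_pos: [528.6, -147.2, 106.4]
ee_rot: [0.0, 0.219, 0.976, 0.0]
force: [6.7, 2.3, -10.3]
grip_width: 0.167
grip_force: 58.5
```

>>> apply_moves(
  targets=[
    [5,[0,0,0],[0,0,-15]],
    [5,[0,0,0],[0,0,-30]],
    [5,[0,0,0],[0,0,-50]],
    [5,[0,0,0],[0,0,-70]],
    [5,[0,0,0],[0,0,-94]],
    [5,[0,0,0],[0,0,-94]],
    [5,[0,0,0],[0,0,-94]],
    [5,[0,0,0],[0,0,-94]],
    [5,[0,0,0],[0,0,-94]],
    [5,[0,0,0],[0,0,-94]],
    [5,[0,0,0],[0,0,-94]],
    [5,[0,0,0],[0,0,-94]],
    [5,[0,0,0],[0,0,-94]],
    [5,[0,0,-3],[0,0,-94]],
    [5,[0,0,-6],[0,0,-94]],
    [5,[0,0,-9],[0,0,-94]],
    [5,[0,0,-12],[0,0,-94]],
    [5,[0,0,-15],[0,0,-94]],
    [5,[0,0,-15],[0,0,-94]],
  ],
)

```text
time_s: 25.4
eef_pos: [527.5, -147.3, 91.6]
ee_rot: [-0.001, 0.863, 0.506, -0.0]
force: [-3.8, 5.0, -7.4]
grip_width: 0.174
grip_force: 59.1
```

>>> apply_moves(
  targets=[
    [50,[0,0,0],[0,0,0]],
    [50,[0,0,0],[0,0,0]],
    [50,[0,0,0],[0,0,0]],
    [50,[0,0,0],[0,0,0]],
    [50,[0,0,0],[0,0,0]],
    [50,[0,0,40],[0,0,0]],
    [50,[0,0,90],[0,0,0]],
    [50,[0,0,125],[0,0,0]],
    [50,[0,0,125],[0,0,0]],
    [50,[0,0,125],[0,0,0]],
    [50,[0,0,125],[0,0,0]],
  ],
)

```text
time_s: 26.5
eef_pos: [527.7, -147.5, 215.7]
ee_rot: [-0.001, 0.863, 0.505, -0.0]
force: [0.5, 0.4, -0.7]
grip_width: 0.587
grip_force: 0.0
```

```bash
python3 - <<'E'
from h import *
c=camera_info("wrist");p,d=capture("wrist"); np.savez("w7",p=p,d=d,c=c); cv2.imwrite("pics/w7.png",p)
s=ctrl.sense();print(s["time_s"],s["eef_pos"],s["ee_rot"])
for u,v in((274,180),(274,190),(274,201),(274,210),(272,5)): print(atd("wrist",u,v,d,c))
E
```

```text
26.55 [ 527.64773818 -147.50274665  215.61850919] [-1.50432847e-03  8.62890592e-01  5.05388205e-01 -5.70548056e-04]
[ 536.  -131.5  110.7]
[ 532.6 -137.5  112.5]
[ 528.5 -144.9  112. ]
[ 525.1 -150.9  112. ]
[589.2 -34.2 118.8]
```

View pics/w7.png

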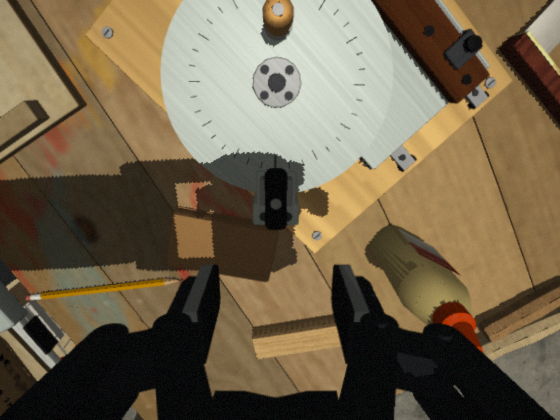

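The bar is back along the line to the hub at column 276 and its top reads z≈112, the same as at rest, so the plunger is down in the notch. The bottle, block and caul are in place, so I'm handing in.

```bash
python3 -c "
from rig import ctrl
print(ctrl.finish_job())"
```

```text
the job is handed in; nothing more can be done
None
```

I handed the job in at 26.6 s; no verdict came back. By my last images the caul lies on the bench, the wheel is one full turn on, the plunger is back down in its notch, and the bottle and sanding block look unmoved; I didn't re-check the jar.

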